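Make up the load on the spring scale

TASK

The red slug on the spring scale is a reject: put it in the red tray, leave the brass slug on the pan, and bring slugs from the rack under the shelf (adding or taking off as needed) until the pan hangs still with the red pointer inside the green band. Every good slug must end up standing upright; lower them gently so that the pan never strikes its bottom stop, do not shift the green band, and leave the wire spool, wrench and jar where they are.

Things in the scene. Friction and masses are not known exactly. Their poses are not given: they have to be found in the camera images.
- scale: spring scale: grey base 170 x 150 x 30 mm under the pan; origin under the centre of the base, x away from the robot at yaw 0. Its white column (12 x 44 mm, 155 mm high) stands 132 mm to +y of the origin, beside the pan. With nothing on it the pan's top is 135 mm above the table
- pan_top (a point): centre of the top face of the scale's flat aluminium pan, 190 (x) x 180 (y) x 6 mm, no rim; axes as the scale's. The pan sinks on a spring under load and rises when unloaded
- pan (a joint): how far the pan has sunk from empty, m (0 empty; it strikes its bottom stop at 0.095). One short slug sinks it about 14 mm, a tall one about 28 mm, but slugs of one size differ by several per cent
- pointer (a point): middle of the red pointer (3 mm thick fork, one prong on each side of the column), which moves with the pan; 3 mm below the pan's top face
- band (a point): centre of the green band, a clip 20 mm high round the white column, standing at the height to be reached; it is to be left where it is
- reject: red painted slug standing on the pan: upright cylinder 34 mm across, 56 mm high, about 0.32 kg; origin at the centre of its underside, z up
- keeper: brass slug on the pan at the start: upright cylinder 34 mm across, 30 mm high, about 0.16 kg; origin at the centre of its underside, z up
- tall: steel slug on the rack: upright cylinder 34 mm across, 56 mm high, about 0.32 kg; origin at the centre of its underside, z up
- short_a: brass slug on the rack: upright cylinder 34 mm across, 30 mm high, about 0.16 kg; origin at the centre of its underside, z up
- short_b: brass slug on the rack, like short_a
- rack: parts rack and riser shelf, one fixed piece. Origin on the table under the middle slug place; its x points in under the shelf. Three round stands (30 mm across, tops 30 mm above the table) at y = -75, 0 and +75 mm carry the slugs, on a 6 mm plate 70 x 230 mm. Equipment stands on the shelf up to 270 mm high
- channel (a point): middle of the lower front edge of the grey socket channel along the shelf's front, 14 mm past the slug line and 98 mm up; axes as the rack's. The channel is 420 mm long (y), 72 mm high and hangs just behind and above the slugs: a tool pointing straight down hits it, so come in from the rack's -x side with the fingers tilted, pointing down and towards +x
- tray: red open tray for rejects, 150 x 140 mm outside, walls 5 mm thick and 35 mm high, floor 5 mm; origin under its centre
- spool: blue wire spool, 64 mm across, 46 mm high, not part of the job; origin at its underside
- wrench: steel wrench lying flat, 150 mm long, not part of the job; origin at its underside
- jar: small white jar, 52 mm across, 65 mm high, not part of the job; origin at its underside
Things that resemble listed ones, but are neither listed nor needed, are in the scene too. There is more than one size of the tall; the job needs the middle-sized.

How it is judged:
By the outcome, as a careful person would: the job done as asked, in the order asked, and still so for the second after the job is handed in, with the robot touching nothing.
It also fails if it takes over 72 s, if anything falls off the work surface, if the arm or the gripper's body presses on something with over 40 N, if the wrist force passes 120 N, or if a joint passes its speed limit or range.

ROBOT

A 6-joint arm with a two-finger parallel gripper is mounted at the origin on the work surface. World frame = base frame: x ahead of the robot, y to its left, z up, the work surface at z = 0. Lengths are in m, angles in rad, forces in N, time in s.
With the tool pointing down it reaches from about 0.3 to 0.775 m from the base axis. Payload 14.6 kg.
Tool frame: the origin (TCP) lies between the finger pads, 19 mm behind the fingertips; this is the grasp point; z points along the fingers, y is the direction in which the jaws open and shut (so a half turn about z gives the same grasp; the last joint's range is limited). The gripper opens to 85 mm and grips with 20 to 120 N. Pads are 22 mm wide; open, the fingers measure 114 mm over their backs; the gripper's body (76 mm by 85 mm) begins 54 mm behind the grasp point. The pads swing forward as they close: fully open they stand 13 mm farther back than shut.
Start: joints at [1.149, 0.3, 1.521, -0, 1.321, -0.067], TCP at [0.191, 0.516, 0.25] pointing down, gripper open.
Joint ranges: [-3.03, 3.03], [-0.79, 2.21], [0.23, 2.52], [-1.04, 4.18], [0, 3.07], [-2.55, 2.55]. Speed limits (rad/s): [2.22, 2.22, 2.57, 3.14, 3.14, 3.14].

INTERFACE

Orientations are given as a unit quaternion [w, x, y, z].
In Python, from rig import ctrl gives the robot as it stands.
- The arm moves only by the shell command python3 -m handwheel 'ROWS' [FORCE]. ROWS is JSON, a list of rows, each an object with "slide": the shift along the tool's x, y, z in m, a list of three; "turn": the turn, a rotation vector about the tool's x, y, z in degrees, a list of three; "grip": the opening, from -1 (shut) to 1 (fully open). A call has 1 to 12 rows; each row shifts and turns the commanded pose from where the row before left it, along the tool's axes as they then stand; what a row does not reach is not made up. A row lasts 1/10 s, in which the tool goes at most 50 mm and 8.59 degrees, less where a joint would pass 70% of its speed; a pose out of reach is approached as far as the arm can. A call is refused whole if a number of a shift passes 0.05 or a number of a turn 8.59, either way. A call with a gripper value outside its range is refused whole. The fingers move at their own pace and stop on an object; FORCE is the grip in N (left out, the last holds). Time passes only in rows, so rows that do not move let the fingers close. It gives the time, the measured TCP pose, the force and the opening at its end, in the units of the state.
- ctrl.state(): the state, without advancing time (a new reading comes with each control period).
- ctrl.get_image(name): name is "scene" or "top" or "wrist"; returns the picture (384x512x3 uint8, red, green, blue); there is no depth.
- ctrl.camera_params(name): a dict with "camera_matrix" (3x3 intrinsics, pixels), "distortion" ([k1, k2, p1, p2, k3] as OpenCV has them; the pictures are not rectified), "xyz" and "attitude" of the camera in the world; the wrist camera has in their place "mount" (4x4, takes a point from camera to tool coordinates, whose origin is the TCP and whose axes are the flange's). Camera axes: x right, y up, looking along -z (the intrinsics and any distortion apply to the point x, -y, -z); pixel columns grow to the right and rows downward; lengths in m; the calibration is good to about 2 mm. A picture is of the moment at which its call begins: read the wrist's pose just before it. camera_params takes no time and is no camera call.
- ctrl.finish_job(): hands the job in, once; it reports no verdict.
The state is a dict: "time": time; "joints": joint angles; "joint_vel": joint speeds; "joint_efforts": joint torques, N m; "position": TCP position; "ee_rot": TCP orientation; "ft_force": force on the tool from outside, world axes, zero at the start; "wrist_torque": the same for the moment, N m; "finger_gap": finger opening in m.
Only numpy, scipy, OpenCV 4.12 (cv2) and the standard library are available. Lean on these libraries where they do the work, as an engineer would, in place of code of your own. Each camera call takes 0.05 s, during which the arm holds its last target. There are 200 camera calls.

## Working session

There is one attempt and no reset: what is moved stays moved. The work goes in short steps, Python scripts to look and compute and a shell command to move; the robot and the scene stay as the last step left them, time stands still between calls to the robot, and variables do not carry over. Pictures are saved under pics/ and viewed, about 8 in all and at most 12, crops included, and the job is handed in when it is done.

```bash
ls; mkdir -p pics
python3 - <<'E'
from rig import ctrl
import cv2,numpy as np
s=ctrl.state();print(s)
for n in("scene","top","wrist"):
    print(n,ctrl.camera_params(n))
a=[ctrl.get_image(n) for n in("scene","top")]
for n,i in zip(("scene","top"),a): cv2.imwrite(f"pics/{n}0.png",i[:,:,::-1])
E
```

```text
pics
{'time': 0.0, 'joints': array([ 1.14940759e+00,  3.00495852e-01,  1.52159446e+00, -1.63679955e-05,
        1.32066178e+00, -6.65925471e-02]), 'joint_vel': array([ 0.00025898,  0.00073293, -0.00062599,  0.00072685, -0.00091437,
        0.00028803]), 'joint_efforts': array([ 1.77035476e-03, -5.43498909e+01, -3.61783898e+01,  3.37701238e-05,
        4.07943386e-03,  2.55603402e-05]), 'position': array([0.19098677, 0.51555382, 0.24940206]), 'ee_rot': array([-1.32352696e-04,  1.76467074e-01,  9.84306373e-01, -5.64460877e-04]), 'ft_force': array([-0.12478224,  0.07065092, -0.29860931]), 'wrist_torque': array([-0.01551891,  0.02675934,  0.01219822]), 'finger_gap': 0.08541884473468597}
scene {'camera_matrix': array([[411.83946889,   0.        , 258.587772  ],
       [  0.        , 411.83946889, 191.77522087],
       [  0.        ,   0.        ,   1.        ]]), 'distortion': array([0.01720187, 0.        , 0.        , 0.        , 0.        ]), 'xyz': array([ 1.27376727, -0.16605218,  0.95313849]), 'attitude': array([0.72996969, 0.2758666 , 0.21670283, 0.58658482])}
top {'camera_matrix': 
[... 285 characters left out ...]
059711]), 'attitude': array([-0.70353869, -0.0482741 ,  0.04175856,  0.70778468])}
wrist {'camera_matrix': array([[309.57223163,   0.        , 249.85336664],
       [  0.        , 309.57223163, 189.60709327],
       [  0.        ,   0.        ,   1.        ]]), 'distortion': array([-0.01710578,  0.        ,  0.        ,  0.        ,  0.        ]), 'mount': array([[ 1.60532638e-03,  9.66220469e-01,  2.57711909e-01,
         6.46665091e-02],
       [ 9.99998430e-01, -1.74433454e-03,  3.10765140e-04,
         1.55457942e-03],
       [ 7.49803423e-04,  2.57711006e-01, -9.66221753e-01,
        -1.23767901e-01],
       [ 0.00000000e+00,  0.00000000e+00,  0.00000000e+00,
         1.00000000e+00]])}
```

View pics/scene0.png

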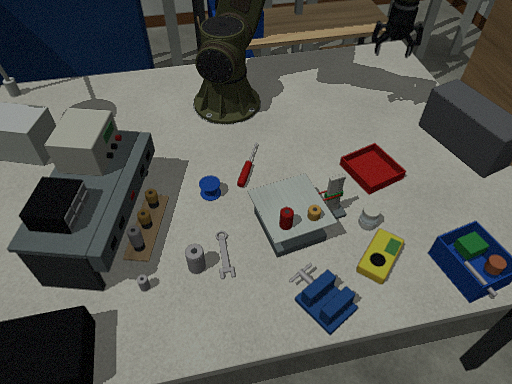

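View pics/top0.png

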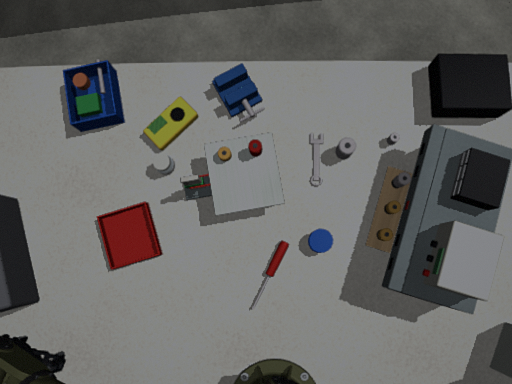

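The scene picture shows the slugs on the pan: red at (287,218), keeper at (314,213). The rack holds brass slugs at (152,198) and (145,218) and steel at (136,237). Three steel cylinders could be the tall one: rack (136,237), a fatter one at (195,258) and a tiny one at (144,283). The rack one is middle-sized and on the rack, so it fits. Next I'll measure, with one enlarged crop.

```bash
cat > h.py <<'E'
import numpy as np,cv2
from scipy.spatial.transform import Rotation as R
from rig import ctrl
def rot(q): return R.from_quat(np.roll(q,-1))
def cam(n,s=None):
    p=ctrl.camera_params(n)
    if n!="wrist": return p,rot(p["attitude"]).as_matrix(),p["xyz"]
    T=rot(s["ee_rot"]).as_matrix();m=p["mount"]
    return p,T@m[:3,:3],s["position"]+T@m[:3,3]
def ray(n,uv,s=None):
    p,A,c=cam(n,s)
    x,y=cv2.undistortPoints(np.array([[uv]],float),p["camera_matrix"],p["distortion"])[0,0]
    return c,A@np.array([x,-y,-1])
def onz(n,uv,z,s=None):
    c,d=ray(n,uv,s);return c+d*(z-c[2])/d[2]
def proj(n,X,s=None):
    p,A,c=cam(n,s);v=A.T@(np.array(X)-c)
    return cv2.projectPoints(np.array([[v[0],-v[1],-v[2]]]),np.zeros(3),np.zeros(3),p["camera_matrix"],p["distortion"])[0][0,0]
def tri(a,ua,b,ub,s=None):
    c1,d1=ray(a,ua,s);c2,d2=ray(b,ub,s)
    d1=d1/np.linalg.norm(d1);d2=d2/np.linalg.norm(d2)
    t=np.linalg.lstsq(np.c_[d1,-d2],c2-c1,rcond=None)[0]
    p,q=c1+t[0]*d1,c2+t[1]*d2
    return (p+q)/2,np.linalg.norm(p-q)
def blobs(im,lo,hi,mn=15):
    h=cv2.cvtColor(im,cv2.COLOR_RGB2HSV);m=cv2.inRange(h,lo,hi)
    n,_,st,ce=cv2.connectedComponentsWithStats(m)
    return [(ce[i].round(1).tolist(),st[i].tolist()) for i in range(1,n) if st[i,4]>=mn]
E
python3 - <<'E'
from h import *
np.set_printoptions(precision=3,suppress=True)
S,T=[cv2.imread(f"pics/{n}0.png")[:,:,::-1].copy() for n in("scene","top")]
for n,i in(("scene",S),("top",T)):
    print(n,"brass",blobs(i,(10,90,60),(25,255,255)));print(" red",blobs(i,(0,150,60),(6,255,255)));print(" green",blobs(i,(50,80,40),(90,255,255)))
c=lambda i,x,y,w,h,k:cv2.resize(i[y:y+h,x:x+w],(w*k,h*k),interpolation=cv2.INTER_CUBIC)
a=c(S,250,160,110,95,5)[:,:,::-1]; b=c(S,105,180,110,115,5)[:,:,::-1]
o=np.zeros((575,1100,3),np.uint8);
cv2.imwrite("pics/crop1.png",cv2.resize(np.hstack([np.pad(a,((0,100),(0,0),(0,0))),b]),(800,418)))
a=c(T,175,125,120,95,4);b=c(T,360,125,70,140,4)
cv2.imwrite("pics/crop2.png",np.hstack([np.pad(a,((0,180),(0,0),(0,0))),b])[:,:,::-1])
E
```

```text
scene brass [([319.0, 21.8], [246, 0, 142, 50, 3372]), ([493.4, 57.6], [461, 0, 51, 114, 3535]), ([197.9, 20.8], [197, 16, 3, 12, 16]), ([381.8, 30.8], [379, 28, 7, 6, 20]), ([337.6, 46.0], [322, 44, 33, 5, 60]), ([147.4, 227.0], [123, 189, 46, 72, 1007]), ([313.5, 212.3], [308, 205, 13, 16, 153]), ([370.4, 268.7], [357, 229, 33, 55, 217]), ([398.9, 250.0], [394, 241, 10, 20, 27]), ([495.4, 264.1], [486, 255, 20, 19, 187])]
 red [([371.6, 167.4], [340, 143, 66, 51, 1377]), ([243.9, 173.3], [237, 161, 15, 26, 145]), ([331.2, 197.0], [323, 194, 18, 7, 27]), ([286.4, 212.9], [281, 207, 13, 13, 89])]
 green [([105.9, 130.9], [103, 121, 8, 21, 31]), ([332.0, 193.9], [325, 191, 18, 7, 42]), ([470.3, 244.8], [453, 231, 36, 29, 593]), ([392.4, 246.5], [385, 239, 16, 17, 156])]
top brass [([83.5, 79.5], [79, 77, 9, 6, 21]), ([172.1, 133.0], [143, 112, 55, 38, 134]), ([224.0, 153.1], [218, 147, 13, 13, 125]), ([387.2, 212.9], [367, 167, 41, 85, 1133])]
 red [([254.7, 145.9], [249, 140, 12, 13, 102]), ([200.1, 185.7], [190, 184, 20, 5, 33]), ([129.1, 236.1], [97, 202, 63, 67, 2595]), ([276.7, 258.4], [266, 241, 22, 35, 280])]
 green [([87.7, 103.3], [75, 93, 27, 22, 429]), ([156.9, 124.3], [148, 116, 19, 18, 156]), ([198.5, 182.2], [188, 177, 16, 9, 34]), ([439.6, 260.7], [436, 248, 8, 26, 45])]
```

View pics/crop1.png

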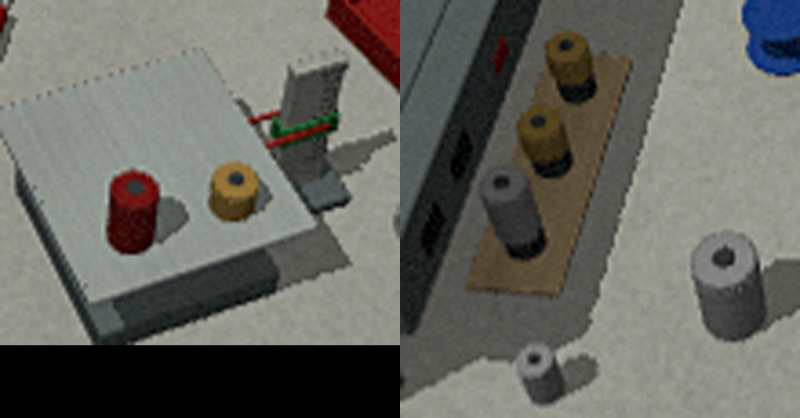

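View pics/crop2.png

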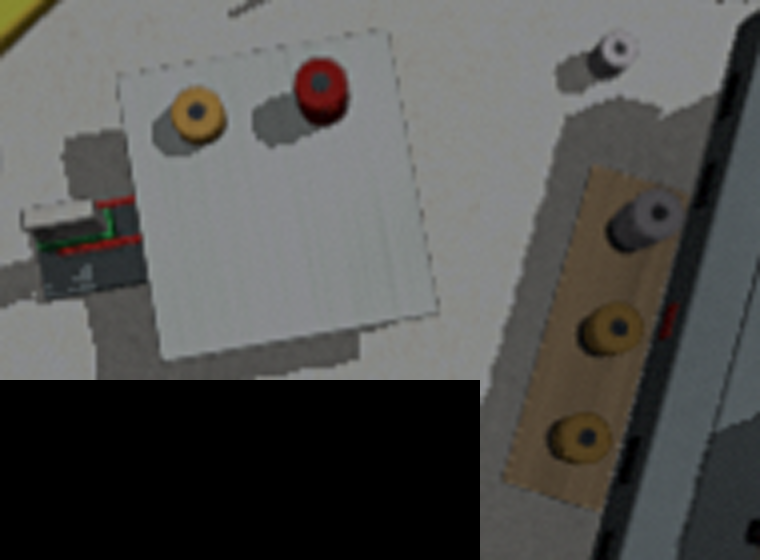

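The crops show the reject at top (255,145.5), the keeper at (224,153) and the rack slug dots at (405,178), (395,207) and (387,234). The rack steel slug is clearly the middle of the three sizes.

Run:
```python
from h import *
np.set_printoptions(precision=4,suppress=True)
tc=lambda x,y:(175+x/4-.4,125+y/4-.4); tr=lambda x,y:(360+(x-480)/4-.4,125+y/4-.4)
sc=lambda x,y:(250+x/3.636-.4,160+y/3.636-.4); sr=lambda x,y:(105+(x-400)/3.636-.4,180+y/3.636-.4)
P=dict(keeper=(tc(197,111),sc(236,180)),reject=(tc(320,82),sc(135,188)),tall=(tr(660,212),sr(501,183)),mid=(tr(619,327),sr(537,121)),near=(tr(587,437),sr(566,44)),
big=((345.5,145.5),sr(724,257)),pFL=(tc(117,73),sc(315,226)),pFR=(tc(388,30),sc(95,298)),pNR=(tc(438,314),sc(0,107)),pNL=(tc(163,360),sc(200,48)))
for k,(t,s) in P.items(): print(k,*tri("top",t,"scene",s))
print("tray",onz("top",(129.1,236.1),.03)); 
for q in((97,218),(149,202),(160,255),(108,269)): print(" traycorner",onz("top",q,.035))
T=cv2.imread("pics/top0.png")[:,:,::-1].copy()
print("spool",onz("top",(320,241),.046),"jar",onz("top",(163,163),.065))
for z in(.09,.1,.11): print(z, "band greens top",onz("top",(198.5,182.2),z),"scene",onz("scene",(332,193.9),z))
```

```text
keeper [0.6572 0.1252 0.1227] 0.001067159867415772
reject [0.6689 0.0462 0.1493] 0.0009300178081806975
tall [ 0.5954 -0.3417  0.0856] 0.0013129760743402056
mid [ 0.523  -0.3188  0.0602] 0.0004366177693314427
near [ 0.4508 -0.2941  0.0617] 0.0015414752474799754
big [ 0.6839 -0.1934  0.0743] 0.0029338842723258206
pFL [0.6888 0.1791 0.0945] 0.0018693565089802403
pFR [0.7162 0.0059 0.0969] 0.005421792858966856
pNR [ 0.5304 -0.0234  0.0963] 0.008120148192587573
pNL [0.5015 0.1486 0.0938] 0.0005575340398110487
tray [0.45  0.389 0.03 ]
 traycorner [0.4988 0.4777 0.035 ]
 traycorner [0.5417 0.3355 0.035 ]
 traycorner [0.3993 0.3025 0.035 ]
 traycorner [0.3619 0.4429 0.035 ]
spool [ 0.4342 -0.1223  0.046 ] jar [0.6425 0.2928 0.065 ]
0.09 band greens top [0.586  0.1932 0.09  ] scene [0.5917 0.2011 0.09  ]
0.1 band greens top [0.5845 0.1916 0.1   ] scene [0.5996 0.1968 0.1   ]
0.11 band greens top [0.5829 0.1901 0.11  ] scene [0.6075 0.1926 0.11  ]
```

Run:
```python
from h import *
np.set_printoptions(precision=1,suppress=True)
S=cv2.imread("pics/scene0.png")[:,:,::-1].copy()
for x in(328,331,334,337,340): print(x,[tuple(int(v) for v in S[y,x]) for y in range(186,202)])
y=np.radians(8.8);X=np.array([np.cos(y),np.sin(y),0]);Y=np.array([-np.sin(y),np.cos(y),0]);c=np.array([.609,.0775,0])
for dy in(.115,.132,.15):
  print("dy",dy,"topcol",proj("scene",c+Y*dy+X*.006+[0,0,.155]),"base",proj("scene",c+Y*dy+X*.006))
  for z in(.07,.08,.09,.1,.11,.12): print(z,proj("scene",c+Y*dy+X*.009+[0,0,z]))
```

```text
328 [(79, 79, 73), (79, 77, 71), (72, 76, 71), (84, 82, 75), (80, 84, 76), (84, 86, 85), (82, 83, 76), (89, 84, 81), (92, 88, 85), (60, 102, 65), (13, 72, 37), (60, 45, 28), (101, 22, 22), (54, 15, 4), (22, 43, 32), (56, 56, 53)]
331 [(68, 66, 61), (71, 70, 67), (63, 61, 59), (66, 70, 62), (71, 74, 68), (67, 68, 67), (69, 67, 64), (72, 66, 63), (60, 88, 66), (16, 66, 35), (55, 31, 14), (112, 22, 20), (66, 23, 15), (16, 41, 23), (56, 62, 57), (60, 55, 55)]
334 [(66, 66, 60), (70, 72, 66), (67, 69, 64), (74, 75, 71), (70, 69, 65), (72, 69, 66), (71, 64, 65), (55, 83, 61), (16, 75, 39), (53, 39, 14), (102, 11, 12), (47, 20, 0), (22, 50, 31), (58, 64, 57), (63, 60, 56), (62, 62, 57)]
337 [(73, 73, 69), (66, 69, 62), (74, 74, 70), (72, 71, 65), (71, 67, 59), (77, 76, 71), (45, 65, 47), (19, 78, 39), (56, 45, 21), (104, 17, 18), (55, 26, 8), (14, 44, 28), (26, 32, 33), (56, 57, 50), (44, 41, 44), (55, 56, 54)]
340 [(60, 60, 58), (53, 52, 50), (64, 65, 56), (42, 39, 40), (64, 57, 55), (47, 68, 48), (23, 74, 35), (32, 52, 22), (68, 23, 14), (32, 1, 0), (40, 61, 47), (123, 124, 118), (126, 125, 120), (148, 149, 138), (165, 165, 156), (110, 110, 104)]
dy 0.115 topcol [332.9 180. ] base [325.3 215.9]
0.07 [329.1 201.4]
0.08 [329.6 199.1]
0.09 [330.1 196.7]
0.1 [330.6 194.3]
0.11 [331.1 191.9]
0.12 [331.6 189.5]
dy 0.132 topcol [338.6 178.3] base [330.5 214.3]
0.07 [334.5 199.7]
0.08 [335.  197.4]
0.09 [335.5 195. ]
0.1 [336.1 192.7]
0.11 [336.6 190.3]
0.12 [337.2 187.8]
dy 0.15 topcol [344.6 176.5] base [336.  212.5]
0.07 [340.2 197.9]
0.08 [340.7 195.6]
0.09 [341.3 193.3]
0.1 [341.9 190.9]
0.11 [342.5 188.5]
0.12 [343.1 186. ]
```

The band centre is at about z 0.088, which matches keeper plus tall (or keeper plus two shorts). All heights agree with the given sizes. Next I need a planner helper that works out round per-row figures, and then the first move.

```bash
cat > plan.py <<'E'
import sys,json
from h import *
# usage: plan.py x y z yaw_of_tool_y_deg tilt_deg n   (tilt: about tool y, negative turn)
def target(yaw,tilt):
    y=np.radians(yaw);Y=np.array([np.cos(y),np.sin(y),0]);Z=np.array([0,0,-1.]);X=np.cross(Y,Z)
    return R.from_matrix(np.c_[X,Y,Z])*R.from_euler('y',-tilt,degrees=True)
if __name__=="__main__":
    x,y,z,yaw,tilt=map(float,sys.argv[1:6]);n=int(sys.argv[6])
    s=ctrl.state();R0=rot(s["ee_rot"]);D=R0.inv()*target(yaw,tilt)
    w=D.as_rotvec();d=R0.inv().apply(np.array([x,y,z])-s["position"])
    M=sum(R.from_rotvec(w*k/n).as_matrix() for k in range(n))
    print("slide/row",np.linalg.solve(M,d).round(4).tolist(),"turn/row",np.degrees(w/n).round(2).tolist(),"n",n)
    print("pos",s["position"].round(4),"t",round(s["time"],2),"j",s["joints"].round(2),"gap",round(s["finger_gap"],4),"F",s["ft_force"].round(1))
E
python3 plan.py .669 .046 .22 8.8 0 24
```

```text
slide/row [-0.0292, 0.0026, 0.0012] turn/row [-0.0, 0.0, 2.54] n 24
pos [0.191  0.5156 0.2495] t 0.1 j [ 1.15  0.3   1.52 -0.    1.32 -0.07] gap 0.0855 F [-0.3 -0.1  0.1]
```

```bash
r='{"slide":[-0.0292,0.0026,0.0012],"turn":[0,0,2.54],"grip":1}'; true
python3 -m handwheel '[{"slide":[-0.0292,0.0026,0.0012],"turn":[0,0,2.54],"grip":1},{"slide":[-0.0292,0.0026,0.0012],"turn":[0,0,2.54],"grip":1},{"slide":[-0.0292,0.0026,0.0012],"turn":[0,0,2.54],"grip":1},{"slide":[-0.0292,0.0026,0.0012],"turn":[0,0,2.54],"grip":1},{"slide":[-0.0292,0.0026,0.0012],"turn":[0,0,2.54],"grip":1},{"slide":[-0.0292,0.0026,0.0012],"turn":[0,0,2.54],"grip":1},{"slide":[-0.0292,0.0026,0.0012],"turn":[0,0,2.54],"grip":1},{"slide":[-0.0292,0.0026,0.0012],"turn":[0,0,2.54],"grip":1},{"slide":[-0.0292,0.0026,0.0012],"turn":[0,0,2.54],"grip":1},{"slide":[-0.0292,0.0026,0.0012],"turn":[0,0,2.54],"grip":1},{"slide":[-0.0292,0.0026,0.0012],"turn":[0,0,2.54],"grip":1},{"slide":[-0.0292,0.0026,0.0012],"turn":[0,0,2.54],"grip":1}]'
python3 -m handwheel '[{"slide":[-0.0292,0.0026,0.0012],"turn":[0,0,2.54],"grip":1},{"slide":[-0.0292,0.0026,0.0012],"turn":[0,0,2.54],"grip":1},{"slide":[-0.0292,0.0026,0.0012],"turn":[0,0,2.54],"grip":1},{"slide":[-0.0292,0.0026,0.0012],"turn":[0,0,2.54],"grip":1},{"slide":[-0.0292,0.0026,0.0012],"turn":[0,0,2.54],"grip":1},{"slide":[-0.0292,0.0026,0.0012],"turn":[0,0,2.54],"grip":1},{"slide":[-0.0292,0.0026,0.0012],"turn":[0,0,2.54],"grip":1},{"slide":[-0.0292,0.0026,0.0012],"turn":[0,0,2.54],"grip":1},{"slide":[-0.0292,0.0026,0.0012],"turn":[0,0,2.54],"grip":1},{"slide":[-0.0292,0.0026,0.0012],"turn":[0,0,2.54],"grip":1},{"slide":[-0.0292,0.0026,0.0012],"turn":[0,0,2.54],"grip":1},{"slide":[-0.0292,0.0026,0.0012],"turn":[0,0,2.54],"grip":1},{"slide":[0,0,0],"turn":[0,0,0],"grip":1}]' | tail -5
python3 -m handwheel '[{"slide":[-0.0292,0.0026,0.0012],"turn":[0,0,2.54],"grip":1},{"slide":[-0.0292,0.0026,0.0012],"turn":[0,0,2.54],"grip":1},{"slide":[-0.0292,0.0026,0.0012],"turn":[0,0,2.54],"grip":1},{"slide":[-0.0292,0.0026,0.0012],"turn":[0,0,2.54],"grip":1},{"slide":[-0.0292,0.0026,0.0012],"turn":[0,0,2.54],"grip":1},{"slide":[-0.0292,0.0026,0.0012],"turn":[0,0,2.54],"grip":1},{"slide":[-0.0292,0.0026,0.0012],"turn":[0,0,2.54],"grip":1},{"slide":[-0.0292,0.0026,0.0012],"turn":[0,0,2.54],"grip":1},{"slide":[-0.0292,0.0026,0.0012],"turn":[0,0,2.54],"grip":1},{"slide":[-0.0292,0.0026,0.0012],"turn":[0,0,2.54],"grip":1},{"slide":[-0.0292,0.0026,0.0012],"turn":[0,0,2.54],"grip":1},{"slide":[-0.0292,0.0026,0.0012],"turn":[0,0,2.54],"grip":1}]'
python3 plan.py .669 .046 .123 8.8 0 6
```

```text
time: 1.3
position: [0.4953, 0.3452, 0.2351]
ee_rot: [-0.0, 0.43, 0.903, -0.0]
ft_force: [-0.4, -0.6, 0.3]
finger_gap: 0.0852
time: 2.5
position: [0.6702, 0.0448, 0.2206]
ee_rot: [-0.0, 0.652, 0.758, -0.0]
ft_force: [-0.2, -0.3, -0.4]
finger_gap: 0.0855
slide/row [0.0002, -0.0002, 0.0163] turn/row [-0.01, -0.0, -0.03] n 6
pos [0.6702 0.0448 0.2206] t 2.5 j [ 0.01  0.6   1.16 -0.    1.38 -0.14] gap 0.0855 F [-0.2 -0.3 -0.4]validation failed for argument at $...
```

```bash
python3 -m handwheel '[{"slide":[0.0002,-0.0002,0.016],"turn":[0,0,0],"grip":1},{"slide":[0.0002,-0.0002,0.016],"turn":[0,0,0],"grip":1},{"slide":[0.0002,-0.0002,0.016],"turn":[0,0,0],"grip":1},{"slide":[0.0002,-0.0002,0.016],"turn":[0,0,0],"grip":1},{"slide":[0.0002,-0.0002,0.016],"turn":[0,0,0],"grip":1},{"slide":[0.0002,-0.0002,0.016],"turn":[0,0,0],"grip":1},{"slide":[0,0,0],"turn":[0,0,0],"grip":0.2},{"slide":[0,0,0],"turn":[0,0,0],"grip":-1},{"slide":[0,0,0],"turn":[0,0,0],"grip":-1},{"slide":[0,0,0],"turn":[0,0,0],"grip":-1},{"slide":[0,0,0],"turn":[0,0,0],"grip":-1},{"slide":[0,0,0],"turn":[0,0,0],"grip":-1}]' 50
python3 -m handwheel '[{"slide":[0,0,0],"turn":[0,0,0],"grip":-1}]'
```

```text
time: 3.7
position: [0.6689, 0.0469, 0.1257]
ee_rot: [0.0, 0.651, 0.759, 0.0]
ft_force: [2.1, -0.9, 0.5]
finger_gap: 0.0328
time: 3.8
position: [0.6689, 0.0469, 0.1255]
ee_rot: [0.0, 0.651, 0.759, 0.0]
ft_force: [1.7, -0.2, 0.6]
finger_gap: 0.0327
```

```bash
python3 -m handwheel '[{"slide":[0,0,-0.003],"turn":[0,0,0],"grip":-1},{"slide":[0,0,-0.004],"turn":[0,0,0],"grip":-1},{"slide":[0,0,-0.004],"turn":[0,0,0],"grip":-1},{"slide":[0,0,-0.004],"turn":[0,0,0],"grip":-1},{"slide":[0,0,-0.004],"turn":[0,0,0],"grip":-1},{"slide":[0,0,-0.004],"turn":[0,0,0],"grip":-1},{"slide":[0,0,-0.004],"turn":[0,0,0],"grip":-1},{"slide":[0,0,-0.004],"turn":[0,0,0],"grip":-1},{"slide":[0,0,-0.006],"turn":[0,0,0],"grip":-1},{"slide":[0,0,-0.01],"turn":[0,0,0],"grip":-1},{"slide":[0,0,-0.02],"turn":[0,0,0],"grip":-1},{"slide":[0,0,-0.03],"turn":[0,0,0],"grip":-1}]'
python3 -m handwheel '[{"slide":[0,0,-0.02],"turn":[0,0,0],"grip":-1},{"slide":[0,0,0],"turn":[0,0,0],"grip":-1}]'
python3 plan.py .451 .39 .2 52 0 15
```

```text
time: 5.0
position: [0.6681, 0.0469, 0.222]
ee_rot: [-0.001, 0.651, 0.759, -0.001]
ft_force: [-0.3, 0.3, -2.9]
finger_gap: 0.0326
time: 5.2
position: [0.6695, 0.047, 0.2462]
ee_rot: [0.002, 0.651, 0.759, 0.002]
ft_force: [-0.2, 0.3, -3.2]
finger_gap: 0.0327
slide/row [0.0277, -0.0017, 0.003] turn/row [0.02, 0.01, -2.89] n 15
pos [0.6695 0.047  0.2462] t 5.2 j [ 0.02  0.58  1.14  0.    1.42 -0.14] gap 0.0327 F [-0.2  0.3 -3.2]
```

```bash
python3 -m handwheel '[{"slide":[0.0277,-0.0017,0.002],"turn":[0,0,-2.89],"grip":-1},{"slide":[0.0277,-0.0017,0.002],"turn":[0,0,-2.89],"grip":-1},{"slide":[0.0277,-0.0017,0.002],"turn":[0,0,-2.89],"grip":-1},{"slide":[0.0277,-0.0017,0.002],"turn":[0,0,-2.89],"grip":-1},{"slide":[0.0277,-0.0017,0.002],"turn":[0,0,-2.89],"grip":-1},{"slide":[0.0277,-0.0017,0.002],"turn":[0,0,-2.89],"grip":-1},{"slide":[0.0277,-0.0017,0.002],"turn":[0,0,-2.89],"grip":-1},{"slide":[0.0277,-0.0017,0.002],"turn":[0,0,-2.89],"grip":-1},{"slide":[0.0277,-0.0017,0.003],"turn":[0,0,-2.89],"grip":-1},{"slide":[0.0277,-0.0017,0.003],"turn":[0,0,-2.89],"grip":-1},{"slide":[0.0277,-0.0017,0.003],"turn":[0,0,-2.89],"grip":-1},{"slide":[0.0277,-0.0017,0.003],"turn":[0,0,-2.89],"grip":-1}]'
python3 -m handwheel '[{"slide":[0.0277,-0.0017,0.003],"turn":[0,0,-2.89],"grip":-1},{"slide":[0.0277,-0.0017,0.003],"turn":[0,0,-2.89],"grip":-1},{"slide":[0.0277,-0.0017,0.003],"turn":[0,0,-2.89],"grip":-1},{"slide":[0,0,0],"turn":[0,0,0],"grip":-1}]'
python3 plan.py .451 .39 .0395 52 0 8
```

```text
time: 6.4
position: [0.5129, 0.3368, 0.2128]
ee_rot: [-0.0, 0.395, 0.919, -0.001]
ft_force: [-0.3, 0.2, -3.3]
finger_gap: 0.0329
time: 6.8
position: [0.4479, 0.3914, 0.2038]
ee_rot: [-0.001, 0.323, 0.946, -0.001]
ft_force: [-0.4, -0.7, -2.9]
finger_gap: 0.0327
slide/row [-0.0004, 0.0001, 0.0205] turn/row [-0.02, -0.01, 0.04] n 8
pos [0.4479 0.3914 0.2038] t 6.8 j [ 0.66  0.44  1.44  0.    1.26 -0.26] gap 0.0327 F [-0.4 -0.7 -2.9]
```

```bash
python3 -m handwheel '[{"slide":[0,0,0.025],"turn":[0,0,0],"grip":-1},{"slide":[0,0,0.025],"turn":[0,0,0],"grip":-1},{"slide":[0,0,0.025],"turn":[0,0,0],"grip":-1},{"slide":[0,0,0.025],"turn":[0,0,0],"grip":-1},{"slide":[0,0,0.02],"turn":[0,0,0],"grip":-1},{"slide":[0,0,0.02],"turn":[0,0,0],"grip":-1},{"slide":[0,0,0.01],"turn":[0,0,0],"grip":-1},{"slide":[0,0,0.01],"turn":[0,0,0],"grip":-1},{"slide":[0,0,0.003],"turn":[0,0,0],"grip":-1},{"slide":[0,0,0],"turn":[0,0,0],"grip":-1}]'
python3 -m handwheel '[{"slide":[0,0,0.001],"turn":[0,0,0],"grip":-1},{"slide":[0,0,0],"turn":[0,0,0],"grip":-1}]'
```

```text
time: 7.8
position: [0.4506, 0.3899, 0.0422]
ee_rot: [-0.0, 0.325, 0.946, -0.0]
ft_force: [0.2, 0.4, -2.4]
finger_gap: 0.0326
time: 8.0
position: [0.4507, 0.3901, 0.0418]
ee_rot: [0.0, 0.325, 0.946, 0.0]
ft_force: [-0.1, -0.5, -3.5]
finger_gap: 0.0329
```

```bash
python3 -m handwheel '[{"slide":[0,0,0.003],"turn":[0,0,0],"grip":-1},{"slide":[0,0,0],"turn":[0,0,0],"grip":-1}]'
python3 -m handwheel '[{"slide":[0,0,0.0005],"turn":[0,0,0],"grip":0.3},{"slide":[0,0,0],"turn":[0,0,0],"grip":0.3},{"slide":[0,0,0],"turn":[0,0,0],"grip":0.3},{"slide":[0,0,0],"turn":[0,0,0],"grip":0.3},{"slide":[0,0,-0.01],"turn":[0,0,0],"grip":0.3},{"slide":[0,0,-0.03],"turn":[0,0,0],"grip":0.3},{"slide":[0,0,-0.045],"turn":[0,0,0],"grip":0.3},{"slide":[0,0,-0.045],"turn":[0,0,0],"grip":0.3},{"slide":[0,0,-0.045],"turn":[0,0,0],"grip":0.3},{"slide":[0,0,-0.03],"turn":[0,0,0],"grip":0.3},{"slide":[0,0,0],"turn":[0,0,0],"grip":0.3}]'
python3 plan.py .6205 -.180 .2 -18.2 0 28
python3 plan.py .57 -.20 .2 -18.2 0 28
```

```text
time: 8.2
position: [0.4507, 0.3901, 0.0385]
ee_rot: [0.0, 0.325, 0.946, 0.0]
ft_force: [1.2, -0.1, -0.7]
finger_gap: 0.0327
time: 9.3
position: [0.4514, 0.3906, 0.2485]
ee_rot: [0.002, 0.325, 0.946, 0.003]
ft_force: [0.5, -0.3, -0.4]
finger_gap: 0.0557
slide/row [-0.0226, -0.0007, 0.0017] turn/row [0.02, -0.01, 2.51] n 28
pos [0.4514 0.3906 0.2485] t 9.3 j [ 0.65  0.4   1.39 -0.    1.34 -0.26] gap 0.0557 F [ 0.5 -0.3 -0.4]
slide/row [-0.0228, -0.0027, 0.0017] turn/row [0.02, -0.01, 2.51] n 28
pos [0.4514 0.3906 0.2485] t 9.3 j [ 0.65  0.4   1.39 -0.    1.34 -0.26] gap 0.0557 F [ 0.5 -0.3 -0.4]
```

```bash
python3 plan.py .6266 -.2467 .22 -18.2 0 24
```

```text
slide/row [-0.0293, -0.0016, 0.0012] turn/row [0.02, -0.01, 2.93] n 24
pos [0.4514 0.3906 0.2485] t 9.3 j [ 0.65  0.4   1.39 -0.    1.34 -0.26] gap 0.0557 F [ 0.5 -0.3 -0.4]
```

```bash
python3 -m handwheel '[{"slide":[-0.0293,-0.0016,0.0012],"turn":[0,0,2.93],"grip":0.3},{"slide":[-0.0293,-0.0016,0.0012],"turn":[0,0,2.93],"grip":0.3},{"slide":[-0.0293,-0.0016,0.0012],"turn":[0,0,2.93],"grip":0.3},{"slide":[-0.0293,-0.0016,0.0012],"turn":[0,0,2.93],"grip":0.3},{"slide":[-0.0293,-0.0016,0.0012],"turn":[0,0,2.93],"grip":0.3},{"slide":[-0.0293,-0.0016,0.0012],"turn":[0,0,2.93],"grip":0.3},{"slide":[-0.0293,-0.0016,0.0012],"turn":[0,0,2.93],"grip":0.3},{"slide":[-0.0293,-0.0016,0.0012],"turn":[0,0,2.93],"grip":0.3},{"slide":[-0.0293,-0.0016,0.0012],"turn":[0,0,2.93],"grip":0.3},{"slide":[-0.0293,-0.0016,0.0012],"turn":[0,0,2.93],"grip":0.3},{"slide":[-0.0293,-0.0016,0.0012],"turn":[0,0,2.93],"grip":0.3},{"slide":[-0.0293,-0.0016,0.0012],"turn":[0,0,2.93],"grip":0.3}]' | head -2
python3 -m handwheel '[{"slide":[-0.0293,-0.0016,0.0012],"turn":[0,0,2.93],"grip":0.3},{"slide":[-0.0293,-0.0016,0.0012],"turn":[0,0,2.93],"grip":0.3},{"slide":[-0.0293,-0.0016,0.0012],"turn":[0,0,2.93],"grip":0.3},{"slide":[-0.0293,-0.0016,0.0012],"turn":[0,0,2.93],"grip":0.3},{"slide":[-0.0293,-0.0016,0.0012],"turn":[0,0,2.93],"grip":0.3},{"slide":[-0.0293,-0.0016,0.0012],"turn":[0,0,2.93],"grip":0.3},{"slide":[-0.0293,-0.0016,0.0012],"turn":[0,0,2.93],"grip":0.3},{"slide":[-0.0293,-0.0016,0.0012],"turn":[0,0,2.93],"grip":0.3},{"slide":[-0.0293,-0.0016,0.0012],"turn":[0,0,2.93],"grip":0.3},{"slide":[-0.0293,-0.0016,0.0012],"turn":[0,0,2.93],"grip":0.3},{"slide":[-0.0293,-0.0016,0.0012],"turn":[0,0,2.93],"grip":0.3},{"slide":[-0.0293,-0.0016,0.0012],"turn":[0,0,2.93],"grip":0.3}]'
python3 plan.py .6266 -.2467 .18 -18.2 45 9
```

```text
time: 10.5
position: [0.6385, 0.0974, 0.2279]
time: 11.7
position: [0.6237, -0.2488, 0.2135]
ee_rot: [-0.0, 0.811, 0.585, -0.0]
ft_force: [0.7, 0.1, -0.2]
finger_gap: 0.0556
slide/row [0.0016, 0.0002, 0.0035] turn/row [-0.01, -5.0, -0.02] n 9
pos [ 0.6237 -0.2488  0.2135] t 11.7 j [-0.43  0.6   1.17  0.    1.37 -0.11] gap 0.0556 F [ 0.7  0.1 -0.2]
```

```bash
python3 -m handwheel '[{"slide":[0.0016,0.0002,0.0035],"turn":[0,-5,0],"grip":0.3},{"slide":[0.0016,0.0002,0.0035],"turn":[0,-5,0],"grip":0.3},{"slide":[0.0016,0.0002,0.0035],"turn":[0,-5,0],"grip":0.3},{"slide":[0.0016,0.0002,0.0035],"turn":[0,-5,0],"grip":0.3},{"slide":[0.0016,0.0002,0.0035],"turn":[0,-5,0],"grip":0.3},{"slide":[0.0016,0.0002,0.0035],"turn":[0,-5,0],"grip":0.3},{"slide":[0.0016,0.0002,0.0035],"turn":[0,-5,0],"grip":0.3},{"slide":[0.0016,0.0002,0.0035],"turn":[0,-5,0],"grip":0.3},{"slide":[0.0016,0.0002,0.0035],"turn":[0,-5,0],"grip":0.3},{"slide":[0,0,0],"turn":[0,0,0],"grip":0.3}]'
python3 - <<'E'
from h import *
s=ctrl.state();i=ctrl.get_image("wrist");t=ctrl.get_image("top")
for n,p in dict(top=(.5954,-.3417,.0856),bot=(.5954,-.3417,.03)).items(): print(n,proj("wrist",p,s))
cv2.imwrite("pics/w1.png",i[:,:,::-1]);cv2.imwrite("pics/t1.png",t[:,:,::-1])
print(proj("wrist",(.591-.3*0,-.355,.098),s))
print("red",blobs(t,(0,150,60),(6,255,255)))
E
python3 plan.py .5954 -.3417 .062 -18.2 45 8
```

```text
time: 12.7
position: [0.6265, -0.2446, 0.1779]
ee_rot: [0.223, 0.748, 0.542, -0.312]
ft_force: [0.0, 0.8, -1.4]
finger_gap: 0.0558
top [250.20277197 192.50120065]
bot [250.41125178 142.50903672]
[250.0758133  212.17769943]
red [([198.0, 184.3], [188, 182, 21, 6, 38]), ([128.8, 235.7], [97, 202, 65, 67, 2763]), ([426.3, 272.8], [424, 270, 6, 7, 29])]
slide/row [0.0015, 0.0, 0.0194] turn/row [-0.01, -0.02, -0.0] n 8
pos [ 0.6268 -0.2456  0.18  ] t 12.8 j [-0.19  0.72  1.22 -0.79  1.4   0.35] gap 0.0557 F [0.1 0.2 0.2]
```

View pics/w1.png

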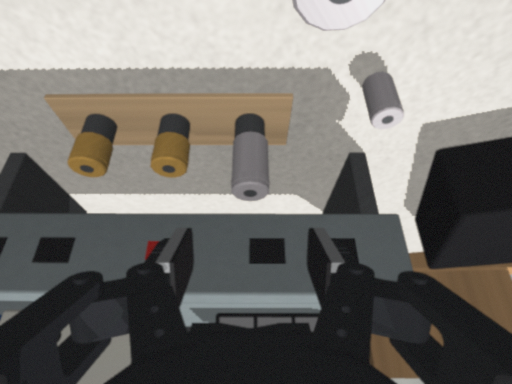

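The wrist view puts the tall slug's top hole at (250,193), against a predicted (250.2,192.5), so the aim is good. The jaws straddle it.

```bash
python3 -m handwheel '[{"slide":[0.004,0,0.0194],"turn":[0,0,0],"grip":0.3},{"slide":[0.004,0,0.0194],"turn":[0,0,0],"grip":0.3},{"slide":[0.004,0,0.0194],"turn":[0,0,0],"grip":0.3},{"slide":[0,0,0.0194],"turn":[0,0,0],"grip":0.3},{"slide":[0,0,0.0194],"turn":[0,0,0],"grip":0.3},{"slide":[0,0,0.0194],"turn":[0,0,0],"grip":0.3},{"slide":[0,0,0.0194],"turn":[0,0,0],"grip":0.3},{"slide":[0,0,0],"turn":[0,0,0],"grip":0.3}]'
python3 plan.py .5954 -.3417 .062 -18.2 45 2
```

```text
time: 13.6
position: [0.5978, -0.3305, 0.0735]
ee_rot: [0.223, 0.749, 0.541, -0.311]
ft_force: [-0.6, -1.0, 0.2]
finger_gap: 0.0557
slide/row [0.0001, 0.0006, 0.0081] turn/row [-0.13, -0.01, -0.01] n 2
pos [ 0.5978 -0.3305  0.0735] t 13.6 j [-0.32  0.84  1.3  -0.87  1.19  0.41] gap 0.0557 F [-0.6 -1.   0.2]
```

```bash
python3 -m handwheel '[{"slide":[0,0.0006,0.008],"turn":[0,0,0],"grip":0.3},{"slide":[0,0.0006,0.008],"turn":[0,0,0],"grip":0.3},{"slide":[0,0,0],"turn":[0,0,0],"grip":-1},{"slide":[0,0,0],"turn":[0,0,0],"grip":-1},{"slide":[0,0,0],"turn":[0,0,0],"grip":-1},{"slide":[0,0,0],"turn":[0,0,0],"grip":-1},{"slide":[0,0,0],"turn":[0,0,0],"grip":-1}]' 60
python3 plan.py .5954 -.3417 .067 -18.2 45 2
```

```text
time: 14.3
position: [0.5972, -0.3398, 0.0646]
ee_rot: [0.224, 0.749, 0.541, -0.31]
ft_force: [0.5, 1.5, -0.5]
finger_gap: 0.0321
slide/row [-0.0017, -0.0005, -0.0] turn/row [-0.01, -0.0, -0.02] n 2
pos [ 0.5972 -0.3398  0.0646] t 14.3 j [-0.34  0.85  1.29 -0.88  1.17  0.42] gap 0.0321 F [ 0.5  1.5 -0.5]
```

```bash
python3 -m handwheel '[{"slide":[-0.0018,0,-0.0018],"turn":[0,0,0],"grip":-1},{"slide":[-0.0018,0,-0.0018],"turn":[0,0,0],"grip":-1},{"slide":[0,0,0],"turn":[0,0,0],"grip":-1},{"slide":[0.005,0,-0.005],"turn":[0,0,0],"grip":-1},{"slide":[0.007,0,-0.007],"turn":[0,0,0],"grip":-1},{"slide":[0.007,0,-0.007],"turn":[0,0,0],"grip":-1},{"slide":[0.007,0,-0.007],"turn":[0,0,0],"grip":-1},{"slide":[0.007,0,-0.007],"turn":[0,0,0],"grip":-1},{"slide":[0,0,-0.025],"turn":[0,0,0],"grip":-1},{"slide":[-0.0177,0,-0.0177],"turn":[0,0,0],"grip":-1},{"slide":[-0.0177,0,-0.0177],"turn":[0,0,0],"grip":-1},{"slide":[-0.0177,0,-0.0177],"turn":[0,0,0],"grip":-1}]'
python3 -m handwheel '[{"slide":[-0.0177,0,-0.0177],"turn":[0,0,0],"grip":-1},{"slide":[-0.0177,0,-0.0177],"turn":[0,0,0],"grip":-1},{"slide":[0,0,0],"turn":[0,0,0],"grip":-1}]'
python3 plan.py .605 .05 .22 50 45 15
```

```text
time: 15.5
position: [0.6174, -0.2781, 0.1632]
ee_rot: [0.224, 0.748, 0.542, -0.31]
ft_force: [1.0, -0.4, -3.0]
finger_gap: 0.0319
time: 15.8
position: [0.6182, -0.2786, 0.2162]
ee_rot: [0.227, 0.749, 0.541, -0.308]
ft_force: [-0.3, 0.7, -2.5]
finger_gap: 0.0316
slide/row [0.016, 0.0046, -0.0163] turn/row [-3.2, 0.01, -3.23] n 15
pos [ 0.6182 -0.2786  0.2162] t 15.8 j [-0.24  0.67  1.21 -0.8   1.4   0.28] gap 0.0316 F [-0.3  0.7 -2.5]
```

```bash
python3 plan.py .59 .045 .22 60 45 18
```

```text
slide/row [0.0133, 0.0046, -0.0136] turn/row [-3.06, 0.01, -3.09] n 18
pos [ 0.6182 -0.2786  0.2162] t 15.8 j [-0.24  0.67  1.21 -0.8   1.4   0.28] gap 0.0316 F [-0.3  0.7 -2.5]
```

```bash
python3 -m handwheel '[{"slide":[0.0133,0.0046,-0.0136],"turn":[-3.06,0,-3.09],"grip":-1},{"slide":[0.0133,0.0046,-0.0136],"turn":[-3.06,0,-3.09],"grip":-1},{"slide":[0.0133,0.0046,-0.0136],"turn":[-3.06,0,-3.09],"grip":-1},{"slide":[0.0133,0.0046,-0.0136],"turn":[-3.06,0,-3.09],"grip":-1},{"slide":[0.0133,0.0046,-0.0136],"turn":[-3.06,0,-3.09],"grip":-1},{"slide":[0.0133,0.0046,-0.0136],"turn":[-3.06,0,-3.09],"grip":-1},{"slide":[0.0133,0.0046,-0.0136],"turn":[-3.06,0,-3.09],"grip":-1},{"slide":[0.0133,0.0046,-0.0136],"turn":[-3.06,0,-3.09],"grip":-1},{"slide":[0.0133,0.0046,-0.0136],"turn":[-3.06,0,-3.09],"grip":-1}]'
python3 -m handwheel '[{"slide":[0.0133,0.0046,-0.0136],"turn":[-3.06,0,-3.09],"grip":-1},{"slide":[0.0133,0.0046,-0.0136],"turn":[-3.06,0,-3.09],"grip":-1},{"slide":[0.0133,0.0046,-0.0136],"turn":[-3.06,0,-3.09],"grip":-1},{"slide":[0.0133,0.0046,-0.0136],"turn":[-3.06,0,-3.09],"grip":-1},{"slide":[0.0133,0.0046,-0.0136],"turn":[-3.06,0,-3.09],"grip":-1},{"slide":[0.0133,0.0046,-0.0136],"turn":[-3.06,0,-3.09],"grip":-1},{"slide":[0.0133,0.0046,-0.0136],"turn":[-3.06,0,-3.09],"grip":-1},{"slide":[0.0133,0.0046,-0.0136],"turn":[-3.06,0,-3.09],"grip":-1},{"slide":[0.0133,0.0046,-0.0136],"turn":[-3.06,0,-3.09],"grip":-1},{"slide":[0,0,0],"turn":[0,0,0],"grip":-1}]'
python3 plan.py .59 .045 .17 60 45 5
python3 - <<'E'
from h import *
for n in("scene","top"): cv2.imwrite(f"pics/{n}2.png",ctrl.get_image(n)[:,:,::-1])
i=cv2.imread("pics/scene2.png"); cv2.imwrite("pics/c2.png",cv2.resize(i[130:270,220:420],None,fx=4,fy=4,interpolation=cv2.INTER_CUBIC))
E
```

```text
time: 16.7
position: [0.6599, -0.1103, 0.2122]
ee_rot: [0.313, 0.522, 0.763, -0.218]
ft_force: [0.8, 0.4, -2.2]
finger_gap: 0.0322
time: 17.7
position: [0.5864, 0.0465, 0.2148]
ee_rot: [0.366, 0.237, 0.894, -0.1]
ft_force: [0.1, 0.0, -3.9]
finger_gap: 0.0319
slide/row [0.0058, 0.0001, 0.0069] turn/row [-0.02, -0.07, 0.07] n 5
pos [0.5864 0.0465 0.2148] t 17.7 j [ 0.2   0.23  1.86 -0.92  0.62 -0.2 ] gap 0.0319 F [ 0.1  0.  -3.9]
```

View pics/c2.png

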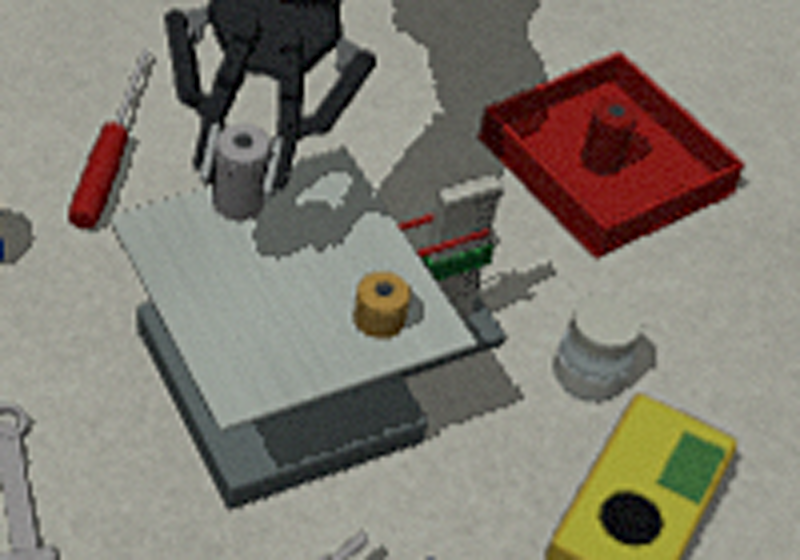

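The reject stands in the tray at crop (612,140). The keeper is upright on the raised pan, and the green band is now unobstructed at crop (458,263).

```bash
python3 -m handwheel '[{"slide":[0.008,0,0.009],"turn":[0,0,0],"grip":-1},{"slide":[0.0095,0,0.009],"turn":[0,0,0],"grip":-1},{"slide":[0.0095,0,0.009],"turn":[0,0,0],"grip":-1},{"slide":[0.005,0,0.005],"turn":[0,0,0],"grip":-1},{"slide":[0.002,0,0.002],"turn":[0,0,0],"grip":-1},{"slide":[0,0,0],"turn":[0,0,0],"grip":-1}]'
python3 plan.py .59 .045 .127 60 45 1
python3 - <<'E'
from h import *
S=cv2.imread("pics/scene2.png")[:,:,::-1].copy()
y=np.radians(8.8);X=np.array([np.cos(y),np.sin(y),0]);Y=np.array([-np.sin(y),np.cos(y),0]);c=np.array([.609,.0775,0])
h=cv2.cvtColor(S,cv2.COLOR_RGB2HSV)
for x in(330,334,338): 
  print(x,[(y,)+tuple(int(v) for v in S[y,x]) for y in range(186,204) if 45<h[y,x,0]<95 and h[y,x,1]>80])
  zs=np.arange(.06,.13,.001);best=min(((abs(proj("scene",c+Y*d+X*.008+[0,0,.09])[0]-x),d) for d in np.arange(.11,.155,.001)))[1]
  for z in(.07,.08,.09,.1,.11):print("  ",z,proj("scene",c+Y*best+X*.008+[0,0,z]).round(1))
E
```

```text
time: 18.4
position: [0.5888, 0.0451, 0.1702]
ee_rot: [0.365, 0.239, 0.894, -0.1]
ft_force: [0.2, -0.3, -4.1]
finger_gap: 0.0322
slide/row [0.0295, 0.0007, 0.0316] turn/row [-0.21, -0.47, 0.2] n 1
pos [0.5888 0.0451 0.1702] t 18.4 j [ 0.19  0.31  1.89 -1.04  0.57 -0.06] gap 0.0322 F [ 0.2 -0.3 -4.1]
330 [(194, 64, 98, 71), (195, 37, 74, 44), (196, 9, 42, 16), (197, 10, 41, 23), (198, 17, 42, 22), (199, 16, 62, 28)]
   0.07 [328.9 201.1]
   0.08 [329.4 198.8]
   0.09 [329.9 196.5]
   0.1 [330.4 194.1]
   0.11 [330.9 191.7]
334 [(193, 61, 92, 64), (194, 31, 64, 42), (195, 4, 42, 11), (196, 5, 38, 15), (197, 4, 35, 10), (198, 32, 56, 39)]
   0.07 [333.1 199.8]
   0.08 [333.6 197.5]
   0.09 [334.1 195.2]
   0.1 [334.6 192.8]
   0.11 [335.2 190.4]
338 [(192, 55, 92, 59), (193, 12, 56, 28), (194, 7, 37, 13), (195, 0, 32, 11), (196, 10, 42, 23)]
   0.07 [336.8 198.6]
   0.08 [337.4 196.3]
   0.09 [337.9 194. ]
   0.1 [338.5 191.6]
   0.11 [339.1 189.2]
```

Band centre measures about z 0.086 ± 0.002, so keeper plus tall should put the pointer near 0.089, inside the band. But joint 4 has reached its limit of -1.04 in this pose. I'll back up and turn the tilted tool about the vertical, so joint 4 comes to the roomy side with the gripper's body away from the column.

```bash
python3 plan.py .635 .045 .235 60 45 6
```

```text
slide/row [-0.0123, 0.0038, -0.003] turn/row [-0.04, -0.08, 0.03] n 6
pos [0.5888 0.0451 0.1702] t 18.4 j [ 0.19  0.31  1.89 -1.04  0.57 -0.06] gap 0.0322 F [ 0.2 -0.3 -4.1]
```

```bash
python3 -m handwheel '[{"slide":[-0.0123,0.0038,-0.003],"turn":[0,0,0],"grip":-1},{"slide":[-0.0123,0.0038,-0.003],"turn":[0,0,0],"grip":-1},{"slide":[-0.0123,0.0038,-0.003],"turn":[0,0,0],"grip":-1},{"slide":[-0.0123,0.0038,-0.003],"turn":[0,0,0],"grip":-1},{"slide":[-0.0123,0.0038,-0.003],"turn":[0,0,0],"grip":-1},{"slide":[-0.0123,0.0038,-0.003],"turn":[0,0,0],"grip":-1},{"slide":[0,0,0],"turn":[0,0,0],"grip":-1}]'
python3 plan.py .64 .03 .235 125 45 15
```

```text
time: 19.1
position: [0.6357, 0.0453, 0.237]
ee_rot: [0.367, 0.239, 0.894, -0.1]
ft_force: [-0.3, 0.5, -2.6]
finger_gap: 0.0319
slide/row [-0.0001, -0.0011, 0.0003] turn/row [-3.06, -0.02, -3.07] n 15
pos [0.6357 0.0453 0.237 ] t 19.1 j [ 0.17  0.3   1.71 -0.83  0.66 -0.32] gap 0.0319 F [-0.3  0.5 -2.6]
```

```bash
python3 -m handwheel '[{"slide":[0,-0.0011,0],"turn":[-3.06,0,-3.07],"grip":-1},{"slide":[0,-0.0011,0],"turn":[-3.06,0,-3.07],"grip":-1},{"slide":[0,-0.0011,0],"turn":[-3.06,0,-3.07],"grip":-1},{"slide":[0,-0.0011,0],"turn":[-3.06,0,-3.07],"grip":-1},{"slide":[0,-0.0011,0],"turn":[-3.06,0,-3.07],"grip":-1},{"slide":[0,-0.0011,0],"turn":[-3.06,0,-3.07],"grip":-1},{"slide":[0,-0.0011,0],"turn":[-3.06,0,-3.07],"grip":-1},{"slide":[0,-0.0011,0],"turn":[-3.06,0,-3.07],"grip":-1},{"slide":[0,0,0],"turn":[0,0,0],"grip":-1}]'
python3 plan.py .63 .03 .235 125 45 7
```

```text
time: 20.0
position: [0.6315, 0.0371, 0.2336]
ee_rot: [0.375, -0.018, 0.927, 0.007]
ft_force: [-0.1, 0.2, -3.6]
finger_gap: 0.0318
slide/row [0.0002, -0.0009, -0.0005] turn/row [-3.29, -0.12, -3.33] n 7
pos [0.6315 0.0371 0.2336] t 20.0 j [-0.01  0.22  1.82  0.11  0.33 -1.71] gap 0.0318 F [-0.1  0.2 -3.6]
```

```bash
python3 plan.py .63 .036 .167 92 45 6
```

```text
slide/row [0.008, -0.0002, 0.0077] turn/row [0.03, -0.15, 0.04] n 6
pos [0.6315 0.0371 0.2336] t 20.0 j [-0.01  0.22  1.82  0.11  0.33 -1.71] gap 0.0318 F [-0.1  0.2 -3.6]
```

```bash
python3 -m handwheel '[{"slide":[0.008,0,0.0077],"turn":[0,0,0],"grip":-1},{"slide":[0.008,0,0.0077],"turn":[0,0,0],"grip":-1},{"slide":[0.008,0,0.0077],"turn":[0,0,0],"grip":-1},{"slide":[0.008,0,0.0077],"turn":[0,0,0],"grip":-1},{"slide":[0.008,0,0.0077],"turn":[0,0,0],"grip":-1},{"slide":[0.008,0,0.0077],"turn":[0,0,0],"grip":-1},{"slide":[0,0,0],"turn":[0,0,0],"grip":-1}]'
python3 plan.py .63 .036 .127 92 45 12
```

```text
time: 20.7
position: [0.6291, 0.0377, 0.1652]
ee_rot: [0.375, -0.018, 0.927, 0.007]
ft_force: [0.1, -0.3, -3.4]
finger_gap: 0.0321
slide/row [0.0022, -0.0001, 0.0023] turn/row [0.01, -0.08, 0.01] n 12
pos [0.6291 0.0377 0.1652] t 20.7 j [-0.01  0.32  1.88  0.19  0.18 -1.8 ] gap 0.0321 F [ 0.1 -0.3 -3.4]
```

```bash
python3 -m handwheel '[{"slide":[-0.007,0,0.007],"turn":[0,0,0],"grip":-1},{"slide":[-0.007,0,0.007],"turn":[0,0,0],"grip":-1},{"slide":[-0.007,0,0.007],"turn":[0,0,0],"grip":-1},{"slide":[0.0022,0,0.0022],"turn":[0,0,0],"grip":-1},{"slide":[0.0022,0,0.0022],"turn":[0,0,0],"grip":-1},{"slide":[0.0022,0,0.0022],"turn":[0,0,0],"grip":-1},{"slide":[0.0022,0,0.0022],"turn":[0,0,0],"grip":-1},{"slide":[0.0022,0,0.0022],"turn":[0,0,0],"grip":-1},{"slide":[0,0,0],"turn":[0,0,0],"grip":-1}]'
python3 plan.py .66 .036 .127 92 45 8
```

```text
time: 21.6
position: [0.659, 0.0388, 0.1509]
ee_rot: [0.376, -0.018, 0.927, 0.007]
ft_force: [-0.7, -0.7, -3.8]
finger_gap: 0.0319
slide/row [0.002, -0.0004, 0.0022] turn/row [0.02, -0.11, 0.02] n 8
pos [0.659  0.0388 0.1509] t 21.6 j [-0.01  0.4   1.81  0.19  0.17 -1.8 ] gap 0.0319 F [-0.7 -0.7 -3.8]
```

```bash
python3 -m handwheel '[{"slide":[0.002,0,0.0021],"turn":[0,-0.4,0],"grip":-1},{"slide":[0.002,0,0.0021],"turn":[0,-0.4,0],"grip":-1},{"slide":[0.002,0,0.0021],"turn":[0,0,0],"grip":-1},{"slide":[0.002,0,0.0021],"turn":[0,0,0],"grip":-1},{"slide":[0,0,0],"turn":[0,0,0],"grip":-1}]'
python3 -m handwheel '[{"slide":[0.002,0,0.0021],"turn":[0,0,0],"grip":-1},{"slide":[0.002,0,0.0021],"turn":[0,0,0],"grip":-1},{"slide":[0.002,0,0.0021],"turn":[0,0,0],"grip":-1},{"slide":[0,0,0],"turn":[0,0,0],"grip":-1},{"slide":[0,0,0],"turn":[0,0,0],"grip":-1}]'
python3 plan.py .66 .036 .127 92 45 8
```

```text
time: 22.1
position: [0.6594, 0.0388, 0.1394]
ee_rot: [0.382, -0.018, 0.924, 0.007]
ft_force: [-0.8, 0.9, -1.5]
finger_gap: 0.0321
time: 22.6
position: [0.6597, 0.0388, 0.1311]
ee_rot: [0.382, -0.018, 0.924, 0.007]
ft_force: [-0.6, -0.3, -0.3]
finger_gap: 0.0319
slide/row [0.0003, -0.0003, 0.0004] turn/row [0.02, -0.0, 0.02] n 8
pos [0.6597 0.0388 0.1311] t 22.6 j [-0.01  0.44  1.82  0.31  0.11 -1.92] gap 0.0319 F [-0.6 -0.3 -0.3]
```

```bash
python3 -m handwheel '[{"slide":[0.001,0,0.001],"turn":[0,0,0],"grip":-1},{"slide":[0.001,0,0.001],"turn":[0,0,0],"grip":-1},{"slide":[0,0,0],"turn":[0,0,0],"grip":-0.1},{"slide":[0,0,0],"turn":[0,0,0],"grip":0.1},{"slide":[0,0,0],"turn":[0,0,0],"grip":0.3},{"slide":[0,0,0],"turn":[0,0,0],"grip":0.3},{"slide":[0,0,0],"turn":[0,0,0],"grip":0.3},{"slide":[0,0,-0.01],"turn":[0,0,0],"grip":0.3},{"slide":[0,0,-0.02],"turn":[0,0,0],"grip":0.3},{"slide":[0,0,-0.03],"turn":[0,0,0],"grip":0.3},{"slide":[0,0,-0.03],"turn":[0,0,0],"grip":0.3},{"slide":[0,0,-0.03],"turn":[0,0,0],"grip":0.3}]'
python3 -m handwheel '[{"slide":[-0.03,0,-0.03],"turn":[0,0,0],"grip":0.3},{"slide":[-0.03,0,-0.03],"turn":[0,0,0],"grip":0.3},{"slide":[0,0,-0.03],"turn":[0,0,0],"grip":0.3},{"slide":[0,0,-0.03],"turn":[0,0,0],"grip":0.3},{"slide":[0,0,0],"turn":[0,0,0],"grip":0.3},{"slide":[0,0,0],"turn":[0,0,0],"grip":0.3},{"slide":[0,0,0],"turn":[0,0,0],"grip":0.3},{"slide":[0,0,0],"turn":[0,0,0],"grip":0.3}]'
python3 - <<'E'
from h import *
for n in("scene","top"): cv2.imwrite(f"pics/{n}3.png",ctrl.get_image(n)[:,:,::-1])
i=cv2.imread("pics/scene3.png")
cv2.imwrite("pics/c3.png",cv2.resize(i[150:270,240:380],None,fx=5,fy=5,interpolation=cv2.INTER_CUBIC)[:600])
E
```

```text
time: 23.8
position: [0.5735, 0.0354, 0.2142]
ee_rot: [0.382, -0.018, 0.924, 0.007]
ft_force: [1.1, 0.3, 0.4]
finger_gap: 0.0554
time: 24.6
position: [0.5327, 0.0338, 0.3393]
ee_rot: [0.382, -0.018, 0.924, 0.007]
ft_force: [0.3, -0.2, -0.1]
finger_gap: 0.0554
```

View pics/c3.png

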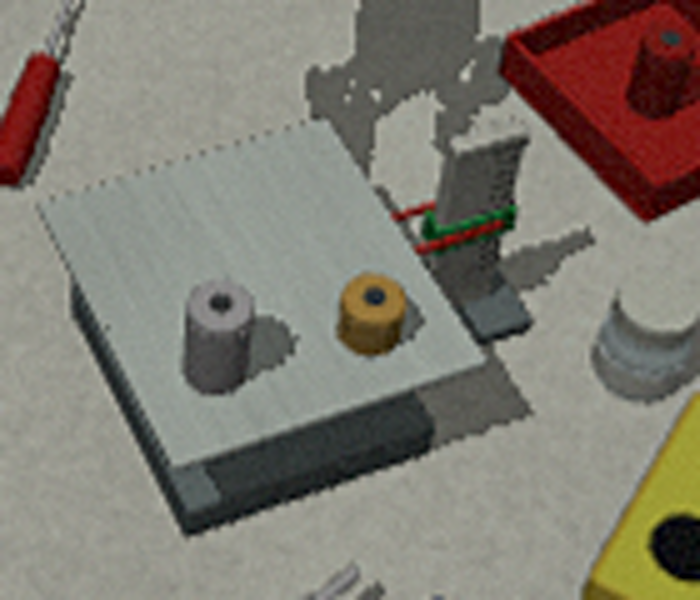

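The tall and keeper slugs stand upright. The prong appears at the lower part of the band, so I'll quantify that with the pan height in two views.

Run:
```python
from h import *
np.set_printoptions(precision=4,suppress=True)
S=cv2.imread("pics/scene3.png")[:,:,::-1].copy();T=cv2.imread("pics/top3.png")[:,:,::-1].copy()
def hole(I,guess,r=6):
    g=cv2.cvtColor(I,cv2.COLOR_RGB2GRAY).astype(float);x,y=map(int,np.round(guess));p=g[y-r:y+r+1,x-r:x+r+1]
    return p
def dark(I,guess,r=3):
    g=cv2.cvtColor(I,cv2.COLOR_RGB2GRAY).astype(float);x,y=map(int,np.round(guess));p=g[y-r:y+r+1,x-r:x+r+1]
    w=np.clip(np.percentile(p,60)-p,0,None);yy,xx=np.mgrid[y-r:y+r+1,x-r:x+r+1];return ((w*xx).sum()/w.sum(),(w*yy).sum()/w.sum())
k=proj("top",(.6572,.1252,.1227));t=proj("top",(.661,.0388,.149))
ks=(240+375/5,150+297/5);ts=(240+220/5,150+302/5)
for n,a,b,h in(("keeper",k,ks,.03),("tall",t,ts,.056)):
    a=dark(T,a);b=dark(S,b);X,e=tri("top",a,"scene",b);print(n,a,b,X,e,"pan",X[2]-h)
y=np.radians(8.8);X=np.array([np.cos(y),np.sin(y),0]);Y=np.array([-np.sin(y),np.cos(y),0]);c=np.array([.609,.0775,0])
# prong at keeper-only known pan .121?: rows in scene2 vs scene3; infer its x offset and height
h=lambda I:cv2.inRange(cv2.cvtColor(I,cv2.COLOR_RGB2HSV),(0,130,50),(8,255,255))
S2=cv2.imread("pics/scene2.png")[:,:,::-1].copy();T2=cv2.imread("pics/top2.png")[:,:,::-1].copy();S0=cv2.imread("pics/scene0.png")[:,:,::-1].copy();T0=cv2.imread("pics/top0.png")[:,:,::-1].copy()
for nm,I in(("s0",S0),("s2",S2),("s3",S)):
    print(nm,[(x,(np.nonzero(h(I)[180:205,x])[0]+180).tolist()) for x in(326,330,334)])
for nm,I in(("t0",T0),("t2",T2),("t3",T)):
    print(nm,[(x,(np.nonzero(h(I)[165:195,x])[0]+165).tolist()) for x in(194,198,202,206)])
for xo in(.010,.013,.016,.02):
    for z in(.086,.09,.094):
        print(xo,z,"scene",proj("scene",c+Y*.12+X*xo+[0,0,z]),"top-",proj("top",c+Y*.12-X*xo+[0,0,z]))
```

```text
keeper (np.float64(223.66405791430248), np.float64(152.4290745450988)) (np.float64(314.4873786407767), np.float64(208.85825242718445)) [0.6568 0.1255 0.1232] 0.0006610868595513512 pan 0.09317827202122939
tall (np.float64(257.15474386177624), np.float64(147.03622309790842)) (np.float64(283.7283464566929), np.float64(210.19291338582678)) [0.664  0.0399 0.1493] 0.0008632162539206799 pan 0.09327829454535641
s0 [(326, [191, 198, 199]), (330, [197, 198]), (334, [196])]
s2 [(326, [184, 192, 193]), (330, [191]), (334, [190])]
s3 [(326, [191, 198, 199]), (330, [197, 198]), (334, [196, 197])]
t0 [(194, [186, 187]), (198, [186, 187]), (202, [175, 176, 185, 186]), (206, [174, 175, 184, 185])]
t2 [(194, [184, 185, 186]), (198, [174, 183, 184, 185]), (202, [173, 174, 184]), (206, [172, 173, 182, 183])]
t3 [(194, [186, 187]), (198, [186, 187]), (202, [175, 176, 185, 186]), (206, [174, 175, 184, 185])]
0.01 0.086 scene [331.6588 197.414 ] top- [198.1727 184.4575]
0.01 0.09 scene [331.8635 196.4754] top- [197.94   184.2248]
0.01 0.094 scene [332.0694 195.5318] top- [197.7058 183.9907]
0.013 0.086 scene [332.1736 198.1884] top- [198.3336 185.5867]
0.013 0.09 scene [332.38   197.2503] top- [198.1013 185.3576]
0.013 0.094 scene [332.5875 196.3073] top- [197.8675 185.127 ]
0.016 0.086 scene [332.69   198.9653] top- [198.4947 186.7167]
0.016 0.09 scene [332.8981 198.0278] top- [198.2629 186.4912]
0.016 0.094 scene [333.1074 197.0853] top- [198.0295 186.2641]
0.02 0.086 scene [333.3812 200.0051] top- [198.7098 188.2246]
0.02 0.09 scene [333.5916 199.0683] top- [198.4785 188.0037]
0.02 0.094 scene [333.8032 198.1265] top- [198.2457 187.7815]
```

Pan top is at 0.0932, so the pointer is at 0.0902, against a band of about 0.076–0.098. Part of that uncertainty is the clip's thickness. I'll confirm with one close wrist look along −y at the column, where fork and clip show edge-on.

```bash
python3 plan.py .6 .15 .34 46 0 10
```

```text
slide/row [-0.0023, 0.0135, 0.0018] turn/row [1.81, 4.24, 4.38] n 10
pos [0.5327 0.0339 0.3396] t 24.7 j [-0.02 -0.13  1.93  0.08  0.56 -1.69] gap 0.0555 F [-0.1 -0.6 -0.7]
```

```bash
python3 -m handwheel '[{"slide":[-0.0023,0.0135,0.0018],"turn":[1.81,4.24,4.38],"grip":0.3},{"slide":[-0.0023,0.0135,0.0018],"turn":[1.81,4.24,4.38],"grip":0.3},{"slide":[-0.0023,0.0135,0.0018],"turn":[1.81,4.24,4.38],"grip":0.3},{"slide":[-0.0023,0.0135,0.0018],"turn":[1.81,4.24,4.38],"grip":0.3},{"slide":[-0.0023,0.0135,0.0018],"turn":[1.81,4.24,4.38],"grip":0.3},{"slide":[-0.0023,0.0135,0.0018],"turn":[1.81,4.24,4.38],"grip":0.3},{"slide":[-0.0023,0.0135,0.0018],"turn":[1.81,4.24,4.38],"grip":0.3},{"slide":[-0.0023,0.0135,0.0018],"turn":[1.81,4.24,4.38],"grip":0.3},{"slide":[-0.0023,0.0135,0.0018],"turn":[1.81,4.24,4.38],"grip":0.3},{"slide":[-0.0023,0.0135,0.0018],"turn":[1.81,4.24,4.38],"grip":0.3},{"slide":[0,0,0],"turn":[0,0,0],"grip":0.3}]'
python3 plan.py .58 .34 .2 5 45 12
```

```text
time: 25.8
position: [0.6015, 0.1506, 0.3387]
ee_rot: [-0.002, 0.376, 0.927, -0.001]
ft_force: [-0.2, 0.4, -1.2]
finger_gap: 0.0557
slide/row [0.0186, 0.0069, 0.0053] turn/row [1.32, -3.6, 3.23] n 12
pos [0.6015 0.1506 0.3387] t 25.8 j [ 0.19  0.42  1.16  0.    1.57 -0.61] gap 0.0557 F [-0.2  0.4 -1.2]
```

```bash
python3 -m handwheel '[{"slide":[0.0186,0.0069,0.0053],"turn":[1.32,-3.6,3.23],"grip":0.3},{"slide":[0.0186,0.0069,0.0053],"turn":[1.32,-3.6,3.23],"grip":0.3},{"slide":[0.0186,0.0069,0.0053],"turn":[1.32,-3.6,3.23],"grip":0.3},{"slide":[0.0186,0.0069,0.0053],"turn":[1.32,-3.6,3.23],"grip":0.3},{"slide":[0.0186,0.0069,0.0053],"turn":[1.32,-3.6,3.23],"grip":0.3},{"slide":[0.0186,0.0069,0.0053],"turn":[1.32,-3.6,3.23],"grip":0.3},{"slide":[0.0186,0.0069,0.0053],"turn":[1.32,-3.6,3.23],"grip":0.3},{"slide":[0.0186,0.0069,0.0053],"turn":[1.32,-3.6,3.23],"grip":0.3},{"slide":[0.0186,0.0069,0.0053],"turn":[1.32,-3.6,3.23],"grip":0.3},{"slide":[0.0186,0.0069,0.0053],"turn":[1.32,-3.6,3.23],"grip":0.3},{"slide":[0.0186,0.0069,0.0053],"turn":[1.32,-3.6,3.23],"grip":0.3},{"slide":[0.0186,0.0069,0.0053],"turn":[1.32,-3.6,3.23],"grip":0.3}]'
python3 -m handwheel '[{"slide":[0,0,0],"turn":[0,0,0],"grip":0.3},{"slide":[0,0,0],"turn":[0,0,0],"grip":0.3}]'
python3 - <<'E'
from h import *
s=ctrl.state();i=ctrl.get_image("wrist");np.save("w3.npy",i);import pickle;pickle.dump(s,open("s3.pkl","wb"))
print(s["joints"].round(2))
u=proj("wrist",(.589,.22,.088),s);print(u);f=np.rot90(i,2);u=(511-u[0],383-u[1])
x0=int(np.clip(u[0]-80,0,352));y0=int(np.clip(u[1]-60,0,264));print("crop of 180deg-turned image from",x0,y0)
cv2.imwrite("pics/w3.png",cv2.resize(f[y0:y0+120,x0:x0+160,::-1],None,fx=5,fy=5,interpolation=cv2.INTER_CUBIC))
E
```

```text
time: 27.0
position: [0.5793, 0.3405, 0.2023]
ee_rot: [0.286, 0.623, 0.681, -0.257]
ft_force: [-0.1, -0.9, 0.1]
finger_gap: 0.0559
time: 27.2
position: [0.5794, 0.3398, 0.2023]
ee_rot: [0.284, 0.623, 0.682, -0.257]
ft_force: [0.1, -0.2, 0.1]
finger_gap: 0.0551
[ 0.68  0.87  0.92 -0.65  1.8   0.58]
[246.44345418 181.96064116]
crop of 180deg-turned image from 184 141
```

View pics/w3.png

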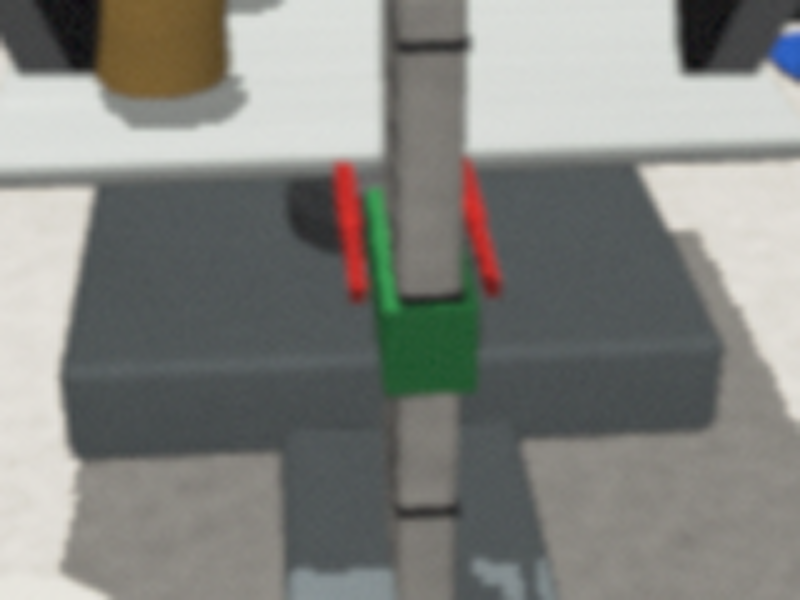

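The close view shows red prong ends at crop (358,296) and (492,290). The band's end face has corners (385,310), (475,298), (390,392) and (475,390).

Run:
```python
from h import *
import pickle;s=pickle.load(open("s3.pkl","rb"));np.set_printoptions(precision=4,suppress=True)
px=lambda x,y:(511-(184+x/5-.4),383-(141+y/5-.4))
y=np.radians(8.8);M=np.array([[np.cos(y),np.sin(y),0],[-np.sin(y),np.cos(y),0],[0,0,1]]);c=np.array([.609,.0775,0])
def at(uv,ax,v):
    o,d=ray("wrist",uv,s);o=M@(o-c);d=M@d;return o+d*(v-o[ax])/d[ax]
for Y in(.154,.156,.158):
    print(Y,"band corners",[at(px(*p),1,Y) for p in((385,310),(475,298),(390,392),(475,390))])
for z in(.088,.090,.092): print(z,"prong ends",at(px(358,296),2,z),at(px(492,290),2,z),"starts",at(px(343,165),2,z),at(px(468,163),2,z))
print("pan edge",at(px(100,183),2,.087),at(px(640,160),2,.087), "tick",at(px(428,295),1,.154),at(px(428,511),1,.154),at(px(433,43),1,.154))
```

```text
0.154 band corners [array([0.0064, 0.154 , 0.0926]), array([-0.0103,  0.154 ,  0.0946]), array([0.0055, 0.154 , 0.0741]), array([-0.0108,  0.154 ,  0.0739])]
0.156 band corners [array([0.0065, 0.156 , 0.0939]), array([-0.0101,  0.156 ,  0.0958]), array([0.0057, 0.156 , 0.0755]), array([-0.0106,  0.156 ,  0.0753])]
0.158 band corners [array([0.0067, 0.158 , 0.0951]), array([-0.0098,  0.158 ,  0.097 ]), array([0.0058, 0.158 , 0.0769]), array([-0.0103,  0.158 ,  0.0767])]
0.088 prong ends [0.0109 0.141  0.088 ] [-0.0153  0.1404  0.088 ] starts [0.0119 0.0835 0.088 ] [-0.0165  0.0843  0.088 ]
0.09 prong ends [0.0111 0.1443 0.09  ] [-0.0148  0.1437  0.09  ] starts [0.012  0.0875 0.09  ] [-0.016   0.0884  0.09  ]
0.092 prong ends [0.0112 0.1476 0.092 ] [-0.0144  0.1471  0.092 ] starts [0.0121 0.0916 0.092 ] [-0.0155  0.0924  0.092 ]
pan edge [0.0663 0.0869 0.087 ] [-0.0562  0.0833  0.087 ] tick [-0.0016  0.154   0.0956] [-0.0021  0.154   0.0447] [-0.0019  0.154   0.1453]
```

Run:
```python
from h import *
h=lambda I:cv2.inRange(cv2.cvtColor(I,cv2.COLOR_RGB2HSV),(0,130,50),(8,255,255))
a=ctrl.get_image("scene");b=cv2.imread("pics/scene3.png")[:,:,::-1].copy();z=cv2.imread("pics/scene0.png")[:,:,::-1].copy()
for I in(b,a): print([(x,(np.nonzero(h(I)[180:205,x])[0]+180).tolist()) for x in(326,330,334)])
d=lambda p,q,r:int((np.abs(p[r[1]:r[3],r[0]:r[2]].astype(int)-q[r[1]:r[3],r[0]:r[2]]).max(2)>40).sum())
print("scale vs earlier",d(a,b,(250,195,325,255)))
for n,r in dict(spool=(195,172,225,202),wrench=(212,228,240,280),jar=(355,203,385,232),shorts=(135,186,162,230)).items(): print(n,d(a,z,r),d(b,z,r))
ctrl.finish_job()
```

```text
[(326, [191, 198, 199]), (330, [197, 198]), (334, [196, 197])]
[(326, [191, 198]), (330, [197, 198]), (334, [196, 197])]
scale vs earlier 0
spool 0 0
wrench 0 0
jar 0 0
shorts 0 0
the job is handed in; nothing more can be done
```

The job is handed in at about 27 s of the 72 s allowed. The red reject stands in the red tray, the brass keeper is still on the pan, and I added the middle-sized steel slug from the rack beside it, upright. Neither short slug was needed.

- **Pointer:** the pan top measures 0.093 m, so the pointer is at about 0.090 m. The band runs from about 0.076 to 0.096 m, so the pointer is inside. It sits above the middle, roughly 5 mm below the top edge.
- **Disagreement between views:** the wrist camera put the pointer 1–2 mm higher and the scene camera put the band's top edge 1–2 mm higher. The pointer is inside the band in both.
- **Stillness:** the pan and slugs showed no change between the last two scene pictures, taken about 2.5 s apart.
- **Left alone:** the spool, wrench, jar and remaining rack slugs are unchanged from the first picture. I never came near the band.
- **Problem on the way:** joint 4 read -1.04, its limit to two decimals, during the first attempt to lower the slug. I backed up, turned the tool and set the slug down from another side.

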